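# Thread the canvas-stand mast through its guides and key it home

### The job

Take the loose mast out of its wooden storage block and thread it, tongue first, down through both guide plates of the canvas stand. Press it gently on the sprung foot and turn it until its tongue finds the hidden slot and the mast drops fully home; then let go and leave it standing. Never force it, and leave the paint jar, water cup, brush and bottle where they are.

Things in the scene. Friction and masses are not known exactly. Their poses are not given: they have to be found in the camera images.
- mast_head (a point): Centre of the dark wooden head at the top of the loose mast (one rigid part, 180 mm long, 0.2 to 0.4 kg, standing upright in the storage block). Head: 46 mm wide (its x), 16 mm thick (its y; grip across this), 52 mm tall. Below it a round aluminium rod, 20 mm diameter, 116 mm long, then the tongue. z points up along the mast. This point is 154 mm above the tongue's lower end.
- mast_tip (a point): Lower end of the mast's tongue, on the mast's axis, 154 mm below the head's centre, same axes; hidden in the block at the start. The tongue is flat steel, 18 mm wide (along x) by 6 mm thick (along y) by 12 mm long, in line with the flat head above, and ends at the rod's shoulder.
- stand: Canvas stand, fixed. Origin on the guide holes' axis at table height, z up. Wooden base board 140 mm (x) by 120 mm (y) by 14 mm; wooden spine on its -x side, 120 mm tall; two level aluminium guide plates, 66 by 60 by 10 mm, undersides 60 and 110 mm above the table; nothing is higher than the upper plate. More than 25 N between mast and stand is too much.
- stand_bore (a point): Centre of the upper guide hole's mouth, at the top face of the upper plate, 120 mm above the table; same axes as the stand. Both plates have a vertical through hole on this one axis, 22 to 23 mm in diameter, with a slightly bevelled mouth.
- foot_face (a point): Centre of the foot's slotted face at rest, 36 mm above the table on the holes' axis, inside a black round skirt (65 mm diameter). Axes are the STAND's: the slot itself points anywhere within 0.7 rad either side of the stand's x (alike after half a turn), and is not measured. The face is sprung: it yields from about 3 N, sinks 6 mm at most (8 N), then is rigid.
- home (a point): Where the tongue's lower end is when the mast is fully home: 24 mm above the table on the holes' axis (head centre at 178 mm), the rod's shoulder resting on the foot's face. With its tongue not in the slot the mast stands 12 mm higher. The tongue enters when within about 0.1 rad of the slot, which has about 1 mm play all round and stays put under light contact.
- holder: The storage block, fixed: light wood, 90 by 90 by 65 mm high, with one vertical bore about 23 mm in diameter and 50 mm deep at its centre, in which the mast stands (tongue's end 15 mm above the table). Origin: centre of its underside.
- paint_jar: Yellow paint jar, 60 mm in diameter, 85 mm tall, bystander. Origin: centre of its underside.
- water_cup: White cup, 76 mm in diameter at the rim, 85 mm tall, bystander. Origin: centre of its underside.
- brush: Paint brush lying on the table, bystander. Origin: under its middle.
- medium_bottle: Green bottle, 52 mm in diameter, 130 mm tall, bystander. Origin: centre of its underside.
Mind the look-alikes: they are no part of the job. Leave any blue or purple look-alike of the part that bears mast_head alone. Several things have the shape of the stand; the one meant has the colours described above.

How it is judged (in metres and radians):
On the way, in this order (a step that is already met when the one before it is completed fails the run):
1. the mast's tongue has passed down through both guide plates (x of mast_tip in the frame of stand between -0.005 and 0.005 m and y of mast_tip in the frame of stand between -0.005 and 0.005 m and z of mast_tip in the frame of stand below 0.055 m), for 0.05 s.
2. the tongue has dropped into the slot and the mast is home (x of mast_tip in the frame of stand between -0.005 and 0.005 m and y of mast_tip in the frame of stand between -0.005 and 0.005 m and z of mast_tip in the frame of stand below 0.0275 m), for 0.2 s.
At the end, for the whole second after the job is handed in: The mast stands at rest and released, through both guide plates, its tongue in the slot: tongue's lower end 19 to 27.5 mm above the stand's underside (24 mm nominal), within 5 mm of the holes' axis in x and y, mast within 0.06 rad of upright (all of step 2 and z of mast_tip in the frame of stand above 0.019 m and angle between mast_tip's own z axis and vertical below 0.06 rad and linear speed of mast below 0.02 m/s and contact force between mast and the fingers below 0.1 N); the robot touches nothing.
It fails at once if the mast is forced: more than 25 N between mast and stand (contact force between mast and stand above 25 N).
It fails at once if a bystander (jar, cup, brush, bottle) is moved more than 30 mm (distance of any of paint_jar, water_cup, brush, medium_bottle from where it was at the start of the episode above 0.03 m).
It fails at once if a standing bystander is tipped (angle between any of paint_jar, water_cup, medium_bottle's own z axis and vertical above 0.5 rad).
It also fails if it takes over 67 s, if anything falls off the work surface, if the arm or the gripper's body presses on something with over 40 N, if the wrist force passes 120 N, or if a joint passes its speed limit or range.

### The arm

A 7-joint arm with a two-finger parallel gripper is mounted at the origin on the work surface. World frame = base frame: x ahead of the robot, y to its left, z up, the work surface at z = 0. Lengths are in m, angles in degrees, forces in N, time in s.
With the tool pointing down it reaches from about 0.425 to 0.875 m from the base axis. Payload 8.4 kg.
Tool frame: the origin (TCP) lies on the centre line of the jaws, within the pads' length; the fingertips stand 19 mm ahead of it and the grasp point (between the pads) is the TCP (r.nose_length is the distance from the TCP to the fingertips, in m); z points along the fingers, y is the line along which they close (so a half turn about z gives the same grasp; the last joint's range is limited). The gripper opens to 87 mm and grips with 3 to 60 N. Pads are 19 mm wide; open, the fingers measure 117 mm over their backs; the gripper's body (75 mm by 190 mm) begins 51 mm behind the grasp point.
Start: joints at [69.718, 19.091, 2.286, 83.961, -0.768, 76.965, -3.352], TCP at [0.164, -0.629, 0.242] pointing down, gripper open.
Joint ranges: [-147.57, 147.57], [-21.85, 119.76], [-74.77, 79.35], [14.55, 137.4], [-85.83, 265.84], [4.83, 119.75], [-152.11, 152.11]. Speed limits (degrees/s): [127.2, 127.2, 159.86, 159.86, 180, 180, 180].

### API

Orientations are given as a 3x3 rotation matrix whose columns are the frame's x, y, z axes.
In Python, from workcell import r gives the robot as it stands.
- The arm moves only by the tool jog_arm, never from a script. Its argument "steps" is a list of rows, each a list of 4 numbers: the shift along the tool's x, y, z in mm, then the turn about the tool's z in rad. A call has 1 to 12 rows; each row is the pose to reach, as a shift and turn from the pose commanded when the call began, along the tool's axes at that moment; what a row does not reach only later rows make up. A row lasts 1/8 s, in which the tool goes at most 62.5 mm and 10.7 degrees, less where a joint would pass 70% of its speed; a pose out of reach is approached as far as the arm can. A call with a gripper value outside its range is refused whole. "fingers" is the closure, from -1 (fully open) to 1 (shut), set as the call begins (left out, the last holds). The fingers move at their own pace and stop on an object; "force" is the grip in N (left out, the last holds). Time passes only in rows, so rows that repeat a pose let the fingers close. It gives the time, the measured TCP pose, the force, the opening and the grip force at its end, in the units of the state.
- r.sense(): the state, without advancing time (a new reading comes with each control period).
- r.grab_frame(name): name is "scene" or "top" or "wrist"; returns (picture, depth): 400x640x3 uint8, red, green, blue; 400x640 float32, m along the optical axis (not along the pixel's ray), 0 where there is no reading.
- r.camera_model(name): a dict with "intrinsics" (3x3 intrinsics, pixels), "world_from_camera" (4x4, takes a point from camera to world coordinates). Camera axes: x right, y up, looking along -z (the intrinsics and any distortion apply to the point x, -y, -z); pixel columns grow to the right and rows downward; lengths in m; the calibration is good to about 2 mm. A picture is of the moment at which its call begins: read the wrist's pose just before it. camera_model takes no time and is no camera call; for the wrist camera it gives the pose at the moment of the call.
- r.close_job(): hands the job in; it is judged then, once.
Trained networks look in the newest picture that a camera, given by its name, has taken for a name from the list of things; names that differ only in an ending like _2 or _b are one class to them, and where a whole thing is asked for, a point or a joint stands for the part that bears it (a point fixed in the world has none). Each returns a list of dicts, best first, with "conf" (0 to 1); they miss things now and then, are a little off and sometimes report something else, mostly with a low value. They report only what shows in the picture. A call takes as long as a camera call. They do not tell look-alikes from the thing itself.
- r.spot_in(camera, thing): "rect" ([left, top, right, bottom] in pixels, round what is visible of it).
- r.masks_of(camera, thing): "region" (400x640 bool, what is visible of it) and "rect" ([left, top, right, bottom] in pixels, round what is visible of it).
- r.tip_of(camera, thing): "uv" ([column, row] in pixels: a listed point, or the origin of a listed thing).
The state is a dict: "time_s": time; "joints": joint angles; "qvel": joint speeds; "tau": joint torques, N m; "eef_pos": TCP position; "eef_rot": TCP orientation; "force": force on the tool from outside, world axes, zero at the start; "ft_torque": the same for the moment, N m; "width": finger opening in m; "grasp_force": force on a finger pad.
Only numpy, scipy, OpenCV 4.12 (cv2) and the standard library are available. Lean on these libraries where they do the work, as an engineer would, in place of code of your own. Each camera call takes 0.05 s, during which the arm holds its last target. There are 200 camera calls.

## Working session

There is one attempt and no reset: what is moved stays moved. The work goes in short steps, Python scripts to look and compute and a tool call to move; the robot and the scene stay as the last step left them, time stands still between calls to the robot, and variables do not carry over. Pictures are saved under pics/ and viewed, at most 10 in all, crops included, and the job is handed in when it is done.

Besides the shell and the picture viewer there is one more tool, called as name([rows], argument=value, ...), one row to a line, values as JSON. jog_arm: Moves the arm, as the interface text tells. Its arguments: {"type":"object","properties":{"steps":{"type":"array"},"fingers":{"type":"number"},"force":{"type":"number"}},"required":["steps"]}

```bash
mkdir -p pics; cat > h.py <<'E'
import numpy as np, cv2
from workcell import r
def save(n,im): cv2.imwrite('pics/'+n+'.png',cv2.cvtColor(im,cv2.COLOR_RGB2BGR))
def ray(c,uv):
    K=np.array(c['intrinsics']);T=np.array(c['world_from_camera'])
    p=np.linalg.inv(K)@[uv[0],uv[1],1]
    d=T[:3,:3]@[p[0],-p[1],-p[2]]
    return T[:3,3],d
def onz(c,uv,z):
    o,d=ray(c,uv); return o+d*(z-o[2])/d[2]
def cloud(c,dep):
    K=np.array(c['intrinsics']);T=np.array(c['world_from_camera'])
    v,u=np.mgrid[:dep.shape[0],:dep.shape[1]]
    P=np.stack([(u-K[0,2])/K[0,0]*dep,-(v-K[1,2])/K[1,1]*dep,-dep],-1)
    return P@T[:3,:3].T+T[:3,3]
E
python3 - <<'E'
from h import *
s=r.sense();print(s)
for n in('scene','top'):
    c=r.camera_model(n);im,d=r.grab_frame(n);save(n,im);np.savez(n,im=im,d=d)
    print(n,{k:np.round(v,3).tolist() for k,v in c.items()} )
    for t in('mast_head','stand_bore','stand','holder'):
        for o in r.tip_of(n,t):
            u=np.round(o['uv']).astype(int)
            q=cloud(c,d)[min(max(u[1],0),399),min(max(u[0],0),639)]
            print(t,round(o['conf'],2),u,q.round(3))
E
```

```text
{'time_s': 0.0, 'joints': array([69.71804683, 19.13181154,  2.2859383 , 84.01035662, -0.76944102,
       76.9636736 , -3.35239192]), 'qvel': array([-0.04709781,  0.07526578, -0.07695812,  0.01438229, -0.05424621,
       -0.03083156, -0.08754921]), 'tau': array([ 1.32983259e-03, -6.56351852e+01,  1.33657169e+00, -4.03797340e+01,
       -5.92610752e-02,  4.50478087e-02,  2.34645813e-04]), 'eef_pos': array([ 0.16368905, -0.62861471,  0.24066495]), 'eef_rot': array([[ 9.67731132e-01,  2.51984570e-01, -4.81969686e-04],
       [ 2.51985016e-01, -9.67729965e-01,  1.50568023e-03],
       [-8.70083212e-05, -1.57854278e-03, -9.99998750e-01]]), 'force': array([ 0.36512797, -0.33726447,  0.23097371]), 'ft_torque': array([ 0.0120391 ,  0.01914859, -0.02658415]), 'grasp_force': 0.0, 'width': 0.0869112821104656}
scene {'intrinsics': [[506.611, 0.0, 313.484], [0.0, 506.611, 204.915], [0.0, 0.0, 1.0]], 'world_from_camera': [[0.835, -0.354, 0.421, 1.066], [0.55, 0.526, -0.649, -0.83], [0.008, 0.773, 0.634, 0.95], [0.0, 0.0, 0.0, 1.0]]}
mast_head 0.92 [392 164] [0.618 0.257 0.152]
mast_head 0.81 [306 1
[... 273 characters left out ...]
96] [0.53  0.189 0.044]
holder 0.62 [275 291] [ 0.561 -0.213  0.037]
top {'intrinsics': [[418.545, 0.0, 312.72], [0.0, 418.545, 200.641], [0.0, 0.0, 1.0]], 'world_from_camera': [[-0.022, 0.992, -0.126, 0.394], [-1.0, -0.023, -0.01, 0.007], [-0.013, 0.126, 0.992, 1.169], [0.0, 0.0, 0.0, 1.0]]}
mast_head 0.64 [206 163] [0.617 0.272 0.182]
mast_head 0.61 [221 210] [0.501 0.232 0.196]
mast_head 0.46 [248 255] [0.395 0.172 0.176]
stand_bore 0.98 [393 194] [ 0.547 -0.196  0.064]
stand_bore 0.82 [401 280] [ 0.322 -0.205  0.07 ]
stand 0.8 [393 276] [ 0.336 -0.176  0.12 ]
stand 0.59 [387 201] [ 0.522 -0.169  0.121]
holder 0.72 [237 214] [0.503 0.22  0.062]
holder 0.45 [388 194] [ 0.539 -0.173  0.122]
```

View pics/scene.png

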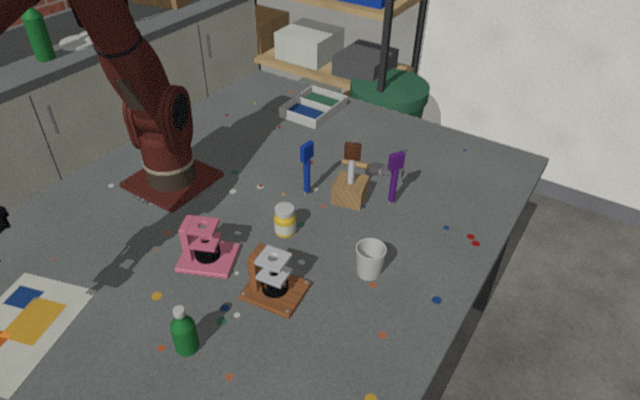

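View pics/top.png

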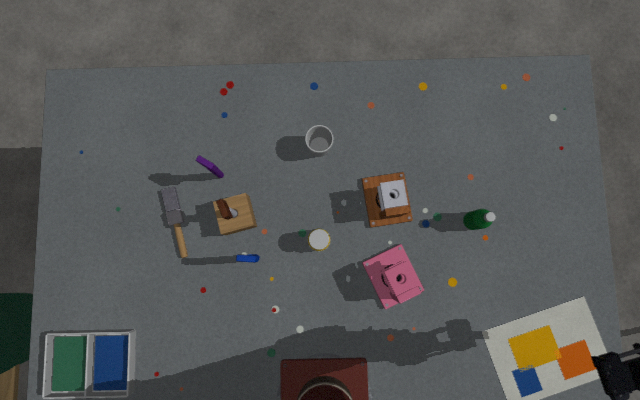

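Heads: brown head in the wooden block at scene (353,152) / top (224,208); blue at (306,152) and purple at (396,162) are look-alikes. Stands: wood and aluminium at (275,275); pink one at (208,250) is a look-alike. The brown head and the wooden stand fit the description, and I'll confirm them in a crop.

```bash
python3 - <<'E'
from h import *
S=np.load('scene.npz');T=np.load('top.npz')
a=cv2.resize(S['im'][130:320,225:415],(400,400),interpolation=cv2.INTER_CUBIC)
b=cv2.resize(T['im'][165:225,205:265],(400,300)[::1] and (400,400),interpolation=cv2.INTER_CUBIC)
save('crop',np.hstack([a,b]))
for n,Z in(('scene',S),('top',T)):
    P=cloud(r.camera_model(n),Z['d'])
    for nm,c,zl,zh,rad in(('head',(.51,.225),.155,.21,.04),('plate',(.545,-.196),.112,.13,.06),('block',(.51,.22),.055,.075,.07)):
        m=(np.hypot(P[...,0]-c[0],P[...,1]-c[1])<rad)&(P[...,2]>zl)&(P[...,2]<zh)
        Q=P[m]; 
        if len(Q)<5: print(n,nm,len(Q));continue
        rc=cv2.minAreaRect(Q[:,:2].astype(np.float32)*1000)
        print(n,nm,len(Q),Q.mean(0).round(4),Q.max(0).round(3),np.round(rc[0],1),np.round(rc[1],1),round(rc[2],1))
E
```

```text
scene head 244 [0.5084 0.2238 0.1786] [0.53  0.242 0.199] [507.3 225.8] [46.4 19. ] 20.6
scene plate 741 [ 0.5332 -0.1932  0.1194] [ 0.577 -0.155  0.125] [ 531.2 -191.1] [87. 65.] 7.8
scene block 609 [0.5099 0.2206 0.0644] [0.562 0.285 0.074] [506.2 227. ] [92.  98.1] 14.6
top head 189 [0.5049 0.2285 0.1883] [0.528 0.246 0.199] [505.9 230.9] [46.3 16.3] 23.1
top plate 740 [ 0.5309 -0.1882  0.1199] [ 0.577 -0.154  0.126] [ 531.4 -187.9] [86.2 61. ] 6.8
top block 927 [0.5031 0.2255 0.065 ] [0.559 0.284 0.074] [506.4 231.5] [90.5 90.8] 14.1
```

View pics/crop.png

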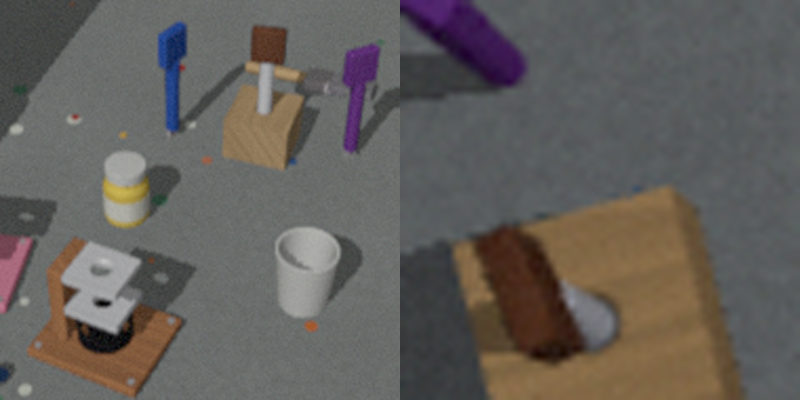

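The brown head stands in the light-wood block, and the wood and aluminium stand is at the lower left of the crop. Both match the description. Next I'll move above the stand and look with the wrist camera.

```bash
python3 - <<'E'
from h import *
s=r.sense();T=np.array(r.camera_model('wrist')['world_from_camera']);R=s['eef_rot']
print((R.T@(T[:3,3]-s['eef_pos'])).round(3),(R.T@T[:3,:3]).round(3),np.array(r.camera_model('wrist')['intrinsics'])[0])
E
```

```text
[ 0.076 -0.    -0.144] [[ 0.     0.962  0.275]
 [ 1.     0.    -0.001]
 [-0.001  0.275 -0.962]] [325.58546197   0.         315.7430814 ]
```

jog_arm([
  [50,-34,-10,0],
  [100,-68,-30,0],
  [150,-102,-50,0],
  [200,-136,-70,0],
  [250,-170,-80,0],
  [300,-204,-80,0],
  [350,-238,-80,0],
  [400,-271,-80,0],
  [430,-300,-80,0],
  [430,-300,-80,0],
])

```text
time_s: 1.75
eef_pos: [0.5062, -0.2263, 0.3216]
eef_rot: [[0.966, 0.258, 0.001], [0.258, -0.966, 0.001], [0.001, -0.001, -1.0]]
force: [-0.4, -0.3, -0.1]
width: 0.0871
grasp_force: 0.0
```

```bash
cat >> h.py <<'E'
def look(n):
    c=r.camera_model('wrist');im,d=r.grab_frame('wrist');save(n,im);np.savez(n,im=im,d=d);return c,im,d
E
python3 - <<'E'
from h import *
print(r.sense()['joints'].round(1))
c,im,d=look('w1');P=cloud(c,d)
for o in r.tip_of('wrist','stand_bore'): print(o['conf'],np.round(o['uv'],1),onz(c,o['uv'],.12).round(4))
m=(abs(P[...,2]-.12)<.006)&(np.hypot(P[...,0]-.54,P[...,1]+.19)<.07)
sat=im.max(-1).astype(int)-im.min(-1)
al=m&(sat<40)
# top face in world, rectify on z=.12 at 0.5mm/px
T=np.array(c['world_from_camera']);K=np.array(c['intrinsics'])
g=np.arange(0,140,.25)/1000
X,Y=np.meshgrid(.47+g,-.26+g,indexing='ij')
W=np.stack([X,Y,np.full_like(X,.12)],-1)-T[:3,3];C=W@T[:3,:3]
u=K[0,0]*C[...,0]/-C[...,2]+K[0,2];v=K[1,1]*-C[...,1]/-C[...,2]+K[1,2]
rec=cv2.remap(im,u.astype(np.float32),v.astype(np.float32),cv2.INTER_LINEAR)
save('rec1',np.vstack([rec]) )
for nm,mm in(('all',m),('al',al)):
    rc=cv2.minAreaRect(P[mm][:,:2].astype(np.float32)*1000);print(nm,mm.sum(),P[mm].mean(0).round(4),rc)
save('w1b',np.hstack([cv2.resize(im,(400,250)),cv2.resize(rec,(400,400))[:250]]) if 0 else rec)
E
```

```text
[ 37.    7.3 -19.4  89.3   2.4  83.7 -57.5]
0.94 [289.5 138.5] [ 0.5373 -0.1891  0.12  ]
0.82 [256.8 302.6] [ 0.3349 -0.1976  0.12  ]
all 4281 [ 0.532  -0.1884  0.1204] ((530.9456787109375, -188.53729248046875), (85.97261047363281, 60.15084457397461), 7.469381332397461)
al 3353 [ 0.5413 -0.1871  0.1204] ((531.59716796875, -188.456787109375), (84.6534194946289, 60.15675735473633), 7.4832305908203125)
```

View pics/rec1.png

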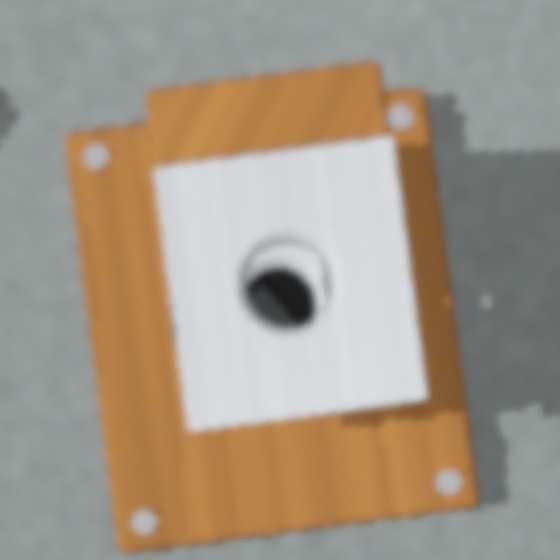

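The picture shows the wooden stand from above, with the hole's rim centred near (284.5,282.5). That puts it at about x=0.5406, y=-0.1889, and the stand's yaw is about 7.2°. Now I'll view the head from the same relative pose.

jog_arm([
  [10,-50,-15,-0.02],
  [20,-100,-30,-0.04],
  [30,-150,-50,-0.06],
  [38,-205,-75,-0.08],
  [46,-255,-75,-0.1],
  [55,-310,-75,-0.12],
  [65,-360,-75,-0.13],
  [75,-413,-75,-0.13],
  [75,-413,-75,-0.13],
  [75,-413,-75,-0.13],
  [75,-413,-75,-0.13],
])

```text
time_s: 3.22
eef_pos: [0.4735, 0.1863, 0.3965]
eef_rot: [[0.928, 0.372, 0.0], [0.372, -0.928, -0.0], [-0.0, 0.0, -1.0]]
force: [0.9, -1.1, -0.2]
width: 0.0872
grasp_force: 0.0
```

```bash
python3 - <<'E'
from h import *
s=r.sense();print(s['eef_pos'],s['joints'].round(1))
c,im,d=look('w2');P=cloud(c,d)
for o in r.tip_of('wrist','mast_head'): print(o['conf'],np.round(o['uv'],1),onz(c,o['uv'],.169).round(4))
m=(P[...,2]>.185)&(P[...,2]<.205)&(np.hypot(P[...,0]-.506,P[...,1]-.229)<.045)
print(m.sum(),P[m].mean(0).round(4),cv2.minAreaRect(P[m][:,:2].astype(np.float32)*1000))
T=np.array(c['world_from_camera']);K=np.array(c['intrinsics'])
g=np.arange(0,140,.25)/1000
X,Y=np.meshgrid(.436+g,.159+g,indexing='ij')
W=np.stack([X,Y,np.full_like(X,.195)],-1)-T[:3,3];C=W@T[:3,:3]
u=K[0,0]*C[...,0]/-C[...,2]+K[0,2];v=K[1,1]*-C[...,1]/-C[...,2]+K[1,2]
save('rec2',cv2.remap(im,u.astype(np.float32),v.astype(np.float32),cv2.INTER_LINEAR))
E
```

```text
[0.47348976 0.18625843 0.39653546] [ 13.9   2.8 -41.6  86.    1.9  91.9 -95.8]
0.91 [299.  231.7] [0.3951 0.1768 0.169 ]
0.82 [289.5 133.2] [0.5021 0.2294 0.169 ]
0.68 [289.2   5.6] [0.6217 0.2747 0.169 ]
693 [0.5074 0.2311 0.1948] ((506.6942443847656, 231.20594787597656), (45.65873718261719, 15.955081939697266), 22.689733505249023)
```

View pics/rec2.png

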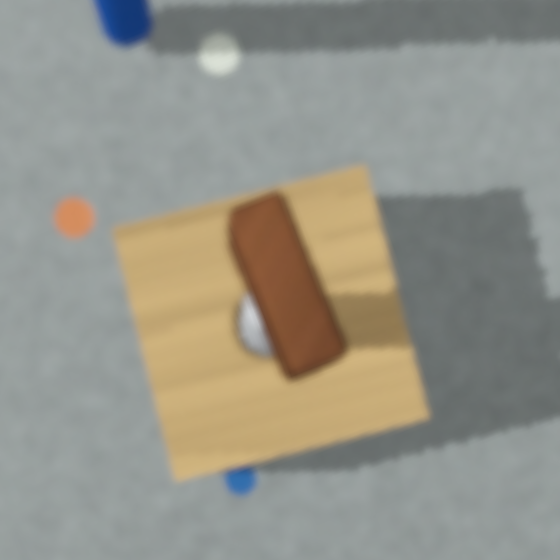

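The brown head is centred near (288,285), at x=0.507, y=0.231, yaw 22.7°. Going down to grip.

jog_arm([
  [24,-15,40,-0.015],
  [48,-29,80,-0.015],
  [48,-29,130,-0.015],
  [48,-29,170,-0.015],
  [48,-29,200,-0.015],
  [48,-29,220,-0.015],
  [48,-29,227,-0.015],
  [48,-29,227,-0.015],
  [48,-29,227,-0.015],
])

```text
time_s: 4.45
eef_pos: [0.5071, 0.2335, 0.1708]
eef_rot: [[0.921, 0.389, 0.002], [0.389, -0.921, 0.001], [0.002, 0.0, -1.0]]
force: [0.6, 0.6, 0.6]
width: 0.0866
grasp_force: 0.0
```

jog_arm([
  [0,0,0,0],
  [0,0,0,0],
  [0,0,0,0],
  [0,0,0,0],
  [0,0,0,0],
  [0,0,0,0],
], fingers=1, force=25)

```text
time_s: 5.2
eef_pos: [0.5064, 0.2332, 0.1696]
eef_rot: [[0.921, 0.389, -0.0], [0.389, -0.921, 0.0], [-0.0, -0.0, -1.0]]
force: [-0.3, 0.5, 0.8]
width: 0.0352
grasp_force: 0.0
```

jog_arm([
  [0,0,0,0],
  [0,0,0,0],
  [0,0,0,0],
  [0,0,0,0],
  [0,0,0,0],
])

```text
time_s: 5.82
eef_pos: [0.5066, 0.2329, 0.1695]
eef_rot: [[0.921, 0.389, 0.0], [0.389, -0.921, -0.0], [-0.0, 0.0, -1.0]]
force: [0.7, -1.8, 0.5]
width: 0.0159
grasp_force: 25.0
```

jog_arm([
  [0,0,-12,0],
  [0,0,-30,0],
  [0,0,-55,0],
  [0,0,-90,0],
  [0,0,-130,0],
  [0,0,-160,0],
  [0,0,-160,0],
  [0,0,-160,0],
])

```text
time_s: 6.82
eef_pos: [0.506, 0.2334, 0.3293]
eef_rot: [[0.921, 0.39, -0.001], [0.39, -0.921, 0.0], [-0.0, -0.0, -1.0]]
force: [0.5, -0.3, -3.0]
width: 0.0159
grasp_force: 25.0
```

```bash
python3 - <<'E'
from h import *
s=r.sense();print(s['eef_pos'],s['joints'].round(1),s['force'],s['ft_torque'])
c,im,d=look('w3');P=cloud(c,d)
z=s['eef_pos'][2]+.026
R=s['eef_rot']
Q=(P-s['eef_pos'])@R
m=(Q[...,2]>-.035)&(Q[...,2]<-.018)&(abs(Q[...,0])<.05)&(abs(Q[...,1])<.03)&(d>0)
print(m.sum(),Q[m].mean(0),Q[m].min(0),Q[m].max(0))
m2=(Q[...,2]>-.03)&(Q[...,2]<.17)&(abs(Q[...,0])<.05)&(abs(Q[...,1])<.03)&(d>0)
print(m2.sum(),Q[m2].min(0),Q[m2].max(0))
# scene camera: rod
c,(im,d)=r.camera_model('scene'),r.grab_frame('scene');save('s3',im)
Q=(cloud(c,d)-s['eef_pos'])@R
for a,b in((-.03,.02),(.03,.06),(.06,.09),(.09,.12),(.12,.14)):
    m=(Q[...,2]>a)&(Q[...,2]<b)&(abs(Q[...,0])<.04)&(abs(Q[...,1])<.04)&(d>0)
    print(a,m.sum(),Q[m].mean(0).round(4),(Q[m].max(0)-Q[m].min(0)).round(3))
u,v=[int(x) for x in r.tip_of('scene','mast_head')[0]['uv']]
print(u,v)
save('s3c',cv2.resize(im[max(0,v-70):v+110,max(0,u-80):u+110],None,fx=3,fy=3,interpolation=cv2.INTER_CUBIC))
E
```

```text
[0.50595132 0.23336126 0.32927498] [   9.2   10.4  -44.    87.2    7.2   85.3 -102. ] [ 0.50242277 -0.29320181 -3.04943736] [-0.03173979  0.05168771 -0.00445626]
3102 [ 0.00325477 -0.00035435 -0.02603094] [-0.01667411 -0.0175052  -0.03498978] [ 0.02243657  0.01679908 -0.01803174]
5232 [-0.01667411 -0.01865882 -0.02998902] [0.02259468 0.01818538 0.15246696]
-0.03 197 [-0.001   0.0133  0.0032] [0.045 0.033 0.037]
0.03 74 [-0.002   0.0079  0.0448] [0.02  0.017 0.029]
0.06 73 [-0.0018  0.0083  0.0754] [0.019 0.014 0.029]
0.09 66 [-0.0017  0.0082  0.105 ] [0.019 0.017 0.03 ]
0.12 48 [-0.001   0.0086  0.1299] [0.02  0.017 0.019]
301 152
```

View pics/w3.png

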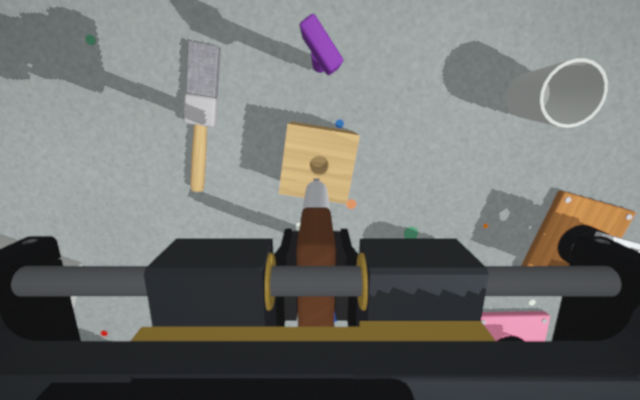

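The mast hangs straight in the gripper and the empty bore shows at (319,163). Carrying it over the stand.

jog_arm([
  [-16,50,0,0],
  [-33,100,0,0],
  [-49,150,0,0],
  [-66,200,0,0],
  [-82,250,0,0],
  [-98,300,0,0],
  [-115,350,0,0],
  [-126,385,0,0],
  [-132.3,402.5,0,0],
  [-132.3,402.5,0,0],
  [-132.3,402.5,0,0],
  [-132.3,402.5,0,0],
])

```text
time_s: 8.48
eef_pos: [0.5415, -0.1872, 0.3298]
eef_rot: [[0.92, 0.392, 0.0], [0.392, -0.92, 0.0], [0.0, -0.0, -1.0]]
force: [-0.6, -0.5, -2.3]
width: 0.0158
grasp_force: 25.0
```

```bash
python3 - <<'E'
from h import *
s=r.sense();print(s['eef_pos'],s['joints'].round(1),s['force'])
c,im,d=look('w4')
a=im[60:260,200:440]
save('w4c',cv2.resize(a,(720,600),interpolation=cv2.INTER_CUBIC))
E
```

```text
[ 0.54147486 -0.18720103  0.32982776] [ 37.2  10.1 -26.   85.8   4.4  85.2 -55.8] [-0.63891359 -0.46989946 -2.29736656]
```

View pics/w4c.png

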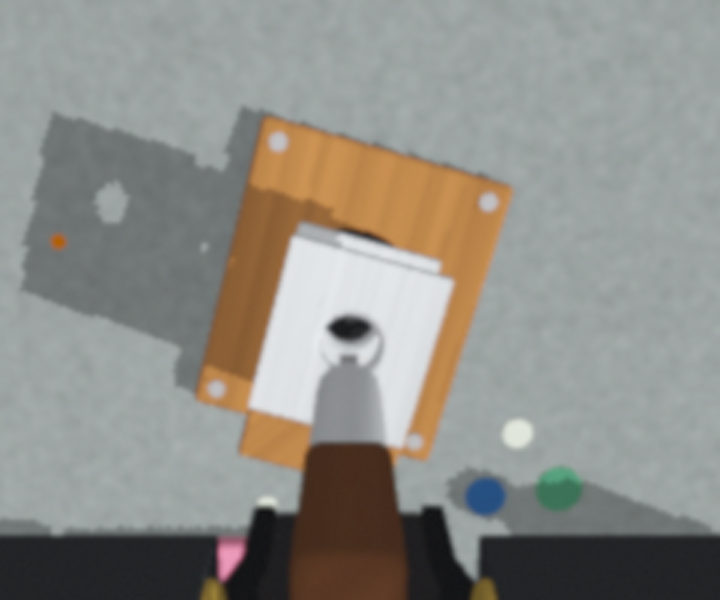

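The hole shows at about (351,345), and the tongue is almost in line with it. I'll turn to one end of the slot range and go down close to the mouth.

jog_arm([
  [0,0,0,-0.12],
  [0,0,10,-0.24],
  [0,0,20,-0.36],
  [0,0,35,-0.47],
  [0,0,44,-0.47],
  [0,0,44,-0.47],
  [0,0,44,-0.47],
  [0,0,44,-0.47],
  [0,0,44,-0.47],
])

```text
time_s: 9.65
eef_pos: [0.5413, -0.1891, 0.2859]
eef_rot: [[0.645, 0.764, 0.0], [0.764, -0.645, -0.0], [0.0, 0.0, -1.0]]
force: [-1.1, 0.3, -2.8]
width: 0.0163
grasp_force: 25.0
```

```bash
python3 - <<'E'
from h import *
s=r.sense();print(s['eef_pos'],s['eef_rot'].round(3).tolist(),s['force'])
c,im,d=look('w5')
a=im[100:260,220:420]
save('w5c',cv2.resize(a,(750,600),interpolation=cv2.INTER_CUBIC))
T=np.array(c['world_from_camera']);K=np.array(c['intrinsics'])
def px(p):
    C=(np.array(p)-T[:3,3])@T[:3,:3];return ((K[0,0]*C[0]/-C[2]+K[0,2]-220)*3.75,(-K[1,1]*C[1]/-C[2]+K[1,2]-100)*3.75)
x=s['eef_rot'][:,0]
print('hole',px([.5406,-.1889,.12]),'tip',px(s['eef_pos']-.0006*x-[0,0,.154]))
E
```

```text
[ 0.54134651 -0.18909915  0.28591701] [[0.645, 0.764, 0.0], [0.764, -0.645, -0.0], [0.0, 0.0, -1.0]] [-1.05411554  0.2959586  -2.77074964]
hole (np.float64(355.5820093806147), np.float64(313.0613279886612)) tip (np.float64(358.2898286656589), np.float64(325.4129000079372))
```

View pics/w5c.png

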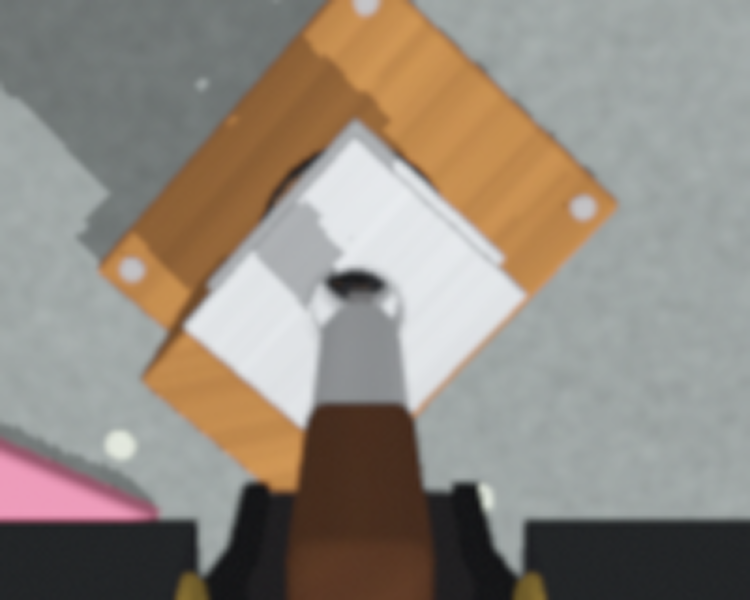

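The hole centre is at about (357,305) and the rod axis is about 1 mm to its right. I'll correct that and start down.

jog_arm([
  [0.3,-0.7,3,0],
  [0.3,-0.7,6,0],
  [0.3,-0.7,9,0],
  [0.3,-0.7,12,0],
  [0.3,-0.7,14,0],
  [0.3,-0.7,16,0],
  [0.3,-0.7,18,0],
])

```text
time_s: 10.58
eef_pos: [0.5409, -0.1885, 0.2675]
eef_rot: [[0.645, 0.764, 0.0], [0.764, -0.645, -0.0], [0.0, 0.0, -1.0]]
force: [0.3, -0.0, -2.6]
width: 0.0162
grasp_force: 25.0
```

jog_arm([
  [0,0,2,0],
  [0,0,4,0],
  [0,0,6,0],
  [0,0,8,0],
  [0,0,10,0],
  [0,0,12,0],
])

```text
time_s: 11.32
eef_pos: [0.5409, -0.1884, 0.2555]
eef_rot: [[0.645, 0.764, 0.0], [0.764, -0.645, 0.0], [0.0, 0.0, -1.0]]
force: [0.4, 0.0, -2.6]
width: 0.0159
grasp_force: 25.0
```

The rod is in the upper hole without touching. Continuing down.

jog_arm([
  [0,0,4,0],
  [0,0,8,0],
  [0,0,12,0],
  [0,0,16,0],
  [0,0,20,0],
  [0,0,24,0],
  [0,0,28,0],
])

```text
time_s: 12.2
eef_pos: [0.5409, -0.1883, 0.2273]
eef_rot: [[0.645, 0.764, 0.0], [0.764, -0.645, 0.0], [0.0, -0.0, -1.0]]
force: [-0.4, 0.8, -1.9]
width: 0.0158
grasp_force: 25.0
```

jog_arm([
  [0,0,3,0],
  [0,0,6,0],
  [0,0,9,0],
  [0,0,12,0],
  [0,0,15,0],
  [0,0,18,0],
  [0,0,20,0],
  [0,0,22,0],
])

```text
time_s: 13.2
eef_pos: [0.5409, -0.1883, 0.2055]
eef_rot: [[0.645, 0.764, 0.0], [0.764, -0.645, 0.0], [0.0, 0.0, -1.0]]
force: [0.6, 1.3, -1.8]
width: 0.0155
grasp_force: 25.0
```

jog_arm([
  [0,0,3,0],
  [0,0,6,0],
  [0,0,9,0],
  [0,0,11,0],
  [0,0,13,0],
  [0,0,15,0],
  [0,0,16,0],
  [0,0,17,0],
  [0,0,18,0],
  [0,0,18,0],
])

```text
time_s: 14.45
eef_pos: [0.5407, -0.1883, 0.1873]
eef_rot: [[0.645, 0.764, -0.0], [0.764, -0.645, 0.0], [-0.0, -0.001, -1.0]]
force: [0.8, 3.2, -0.9]
width: 0.0162
grasp_force: 25.0
```

jog_arm([
  [0,0,0.7,0],
  [0,0,1.4,0],
  [0,0,1.4,0],
  [0,0,1.4,0],
])

```text
time_s: 14.95
eef_pos: [0.5407, -0.1882, 0.1858]
eef_rot: [[0.645, 0.764, -0.001], [0.764, -0.645, 0.0], [-0.0, -0.001, -1.0]]
force: [-0.2, 3.5, -1.9]
width: 0.0156
grasp_force: 25.0
```

jog_arm([
  [0,0,0.7,0],
  [0,0,1.4,0],
  [0,0,2,0],
  [0,0,2,0],
])

```text
time_s: 15.45
eef_pos: [0.5408, -0.1883, 0.1841]
eef_rot: [[0.645, 0.764, -0.0], [0.764, -0.645, 0.0], [-0.0, -0.0, -1.0]]
force: [-0.6, 4.2, -0.3]
width: 0.0156
grasp_force: 25.0
```

jog_arm([
  [0.5,-0.5,0,0],
  [0.5,-0.5,0,0],
  [0.5,-0.5,0,0],
])

```text
time_s: 15.82
eef_pos: [0.5407, -0.1881, 0.1841]
eef_rot: [[0.645, 0.764, -0.0], [0.764, -0.645, -0.0], [-0.0, 0.0, -1.0]]
force: [-1.3, 1.9, -2.2]
width: 0.0159
grasp_force: 25.0
```

```bash
python3 - <<'E'
from h import *
s=r.sense();print(s['eef_pos'],s['force'],s['ft_torque'])
c,im,d=look('w6')
Q=(cloud(c,d)-s['eef_pos'])@s['eef_rot']
m=(abs(Q[...,0])<.03)&(abs(Q[...,1])<.006)&(Q[...,2]>-.04)&(Q[...,2]<-.015)&(d>0)
print(m.sum(),np.percentile(Q[m],[1,5,50,95],axis=0).round(4))
L=np.load('w3.npz')
E
```

```text
[ 0.54069987 -0.18807092  0.18406985] [-1.28356534  1.85061686 -2.19399429] [ 0.69202161  0.34134096 -0.03497708]
1785 [[-0.0151 -0.0059 -0.0271]
 [-0.0137 -0.0055 -0.0267]
 [ 0.0135  0.     -0.0257]
 [ 0.022   0.0054 -0.0184]]
```

There's almost no vertical force at tip height 30 mm, so the tongue has probably already found the slot. Continuing gently down.

jog_arm([
  [0,0,0.7,0],
  [0,0,1.4,0],
  [0,0,2,0],
  [0,0,2,0],
])

```text
time_s: 16.38
eef_pos: [0.5408, -0.1879, 0.1821]
eef_rot: [[0.645, 0.764, -0.0], [0.764, -0.645, -0.0], [-0.0, 0.0, -1.0]]
force: [-1.1, 1.1, -2.3]
width: 0.0157
grasp_force: 25.0
```

jog_arm([
  [0,0,0.7,0],
  [0,0,1.4,0],
  [0,0,2.1,0],
  [0,0,2.8,0],
  [0,0,3.5,0],
  [0,0,3.5,0],
])

```text
time_s: 17.12
eef_pos: [0.5408, -0.1877, 0.1786]
eef_rot: [[0.645, 0.764, -0.0], [0.764, -0.645, 0.0], [0.0, -0.0, -1.0]]
force: [-1.8, 1.4, -2.2]
width: 0.0159
grasp_force: 25.0
```

jog_arm([
  [0,0,0.6,0],
  [0,0,1.2,0],
  [0,0,1.2,0],
  [0,0,1.2,0],
  [0,0,1.2,0],
])

```text
time_s: 17.75
eef_pos: [0.5409, -0.1877, 0.1775]
eef_rot: [[0.645, 0.764, 0.0], [0.764, -0.645, 0.0], [0.0, 0.0, -1.0]]
force: [-1.9, 2.0, 0.5]
width: 0.0159
grasp_force: 25.0
```

The shoulder is now on the foot, with about +2.7 N. Releasing.

jog_arm([
  [0,0,0,0],
  [0,0,0,0],
  [0,0,0,0],
  [0,0,0,0],
  [0,0,0,0],
  [0,0,0,0],
  [0,0,0,0],
  [0,0,0,0],
], fingers=-1)

```text
time_s: 18.75
eef_pos: [0.5408, -0.1877, 0.1774]
eef_rot: [[0.645, 0.764, -0.0], [0.764, -0.645, 0.0], [-0.0, -0.0, -1.0]]
force: [-0.9, -0.1, 0.3]
width: 0.0843
grasp_force: 0.0
```

jog_arm([
  [0,0,-10,0],
  [0,0,-30,0],
  [0,0,-60,0],
  [0,0,-100,0],
  [0,0,-140,0],
  [0,0,-160,0],
  [0,0,-160,0],
  [0,0,-160,0],
])

```text
time_s: 19.75
eef_pos: [0.5405, -0.1876, 0.3366]
eef_rot: [[0.645, 0.764, -0.001], [0.764, -0.645, 0.0], [-0.0, -0.001, -1.0]]
force: [-0.1, 0.4, -0.4]
width: 0.087
grasp_force: 0.0
```

```bash
python3 - <<'E'
from h import *
s=r.sense();print(s['eef_pos'],s['width'],s['force'])
c,im,d=look('w7')
P=cloud(c,d)
m=(np.hypot(P[...,0]-.541,P[...,1]+.188)<.04)&(P[...,2]>.185)&(P[...,2]<.25)
print(m.sum(),np.percentile(P[m],[2,50,98],axis=0).round(4),cv2.minAreaRect(P[m][:,:2].astype(np.float32)*1000))
E
```

```text
[ 0.54047772 -0.18764961  0.33656787] 0.08696721119910311 [-0.10910613  0.42116751 -0.3733586 ]
952 [[ 0.5238 -0.2057  0.1907]
 [ 0.5417 -0.1856  0.204 ]
 [ 0.5585 -0.1678  0.2055]] ((540.4663696289062, -187.7440185546875), (45.72526931762695, 15.942933082580566), 49.67399215698242)
```

View pics/w7.png

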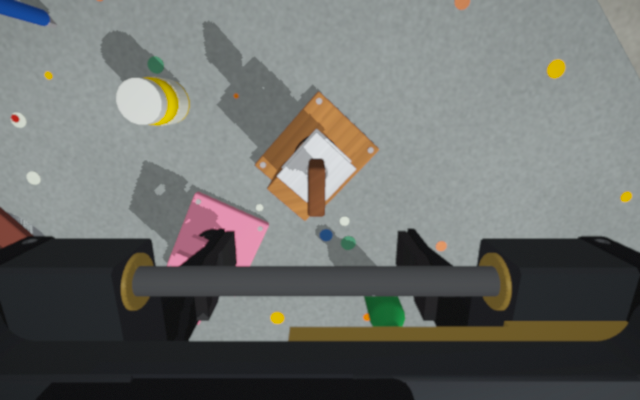

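The head's top is at 0.204 m, and 0.204 is what home should give. The mast stands upright in the stand at (317,185) with the gripper clear, so I'm handing in.

```bash
python3 -c "
from workcell import r
print(r.close_job())"
```

```text
the job is handed in; nothing more can be done
None
```

The mast is home in the wooden stand: released, standing upright, its head top measured at 0.204 m as expected for fully home. The job was handed in at about 20 s, but no verdict came back.

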